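# Shut the red oxygen valve under the sliding cover

### The job

On the white oxygen box, slide the blue cover fully aside to the box's gauge end by pushing its yellow rib, so that the valves are uncovered, then push the red valve lever fully shut, a quarter turn clockwise seen from above. Do not lift the cover off its runners, leave the grey valve as it is, and leave everything else on the table standing where it is.

Things in the scene. Friction and masses are not known exactly. Their poses are not given: they have to be found in the camera images.
- box: white oxygen manifold box, 170 x 458 mm, fixed to the table. Origin on the table at the seam of its two halves, midway front to back; x to the back, y along its length to the left, z up. Left half (+y) is the open well with both valves, right half (-y) a closed deck 68 mm high. Front and rear walls are runners 70 mm high, with fences to 80 mm along their outer edges
- well (a point): centre of the open well, at the runners' height (70 mm): the well is 132 mm (box x) by 190 mm (box y, 0 to +190 mm); its left end wall is 10 mm thick and 80 mm high
- stop (a point): cover stop: face of the blue gauge block at the box's right end, at the box's y -204 mm, 77 mm above the table. The block is 54 mm long, 85 mm high, with gauges on it up to 101 mm
- cover: blue flat cover, 155 x 194 x 5 mm (x, y, z), loose, 0.28 to 0.46 kg, on the runners between the fences, underside 70 mm above the table; slides along the box's y with 1 to 4 N. Origin at the centre of its underside, axes as the box. Starts over the well, origin at the box's y +78 to +91 mm, hiding both valves; fully aside against the stop it is at y -107 mm
- cover_rib (a point): centre of the yellow upright rib in the middle of the cover: 60 mm along x, 12 mm along y, 22 mm tall, its top 97 mm above the table; push it sideways towards the box's -y
- red_lever (a joint): red quarter-turn lever (bar from red_pivot to red_tip). 0 = open, pointing to the box's -x (front); grows as the tip swings towards the box's +y (clockwise from above); 1.57 = fully shut at its stop, pointing to the box's +y. Starts between 0 and 0.3. About 3 N at 35 mm from the pivot moves it; no spring, it stays where left
- red_pivot (a point): vertical turning axis of the red lever, at its mid-height, 55 mm above the table. The two pivots are at the box's x +15 mm, y +50 and +130 mm; which colour is where varies. Lever: flat bar 12 mm wide, 48 to 62 mm above the table, 20 mm round hub, tip 55 mm from the axis. Beneath it only a 16 mm wide brass pipe, top at 28 mm, and the valve body within 14 mm of the axis
- red_tip (a point): end of the red lever, mid-height, 55 mm from its pivot
- grey_lever (a joint): grey quarter-turn lever (bar from grey_pivot to grey_tip). 0 = open, pointing to the box's -x (front); grows as the tip swings towards the box's +y (clockwise from above); 1.57 = fully shut at its stop, pointing to the box's +y. Starts between 0 and 0.2. About 3 N at 35 mm from the pivot moves it; no spring, it stays where left
- grey_pivot (a point): vertical turning axis of the grey lever at its mid-height; same shape and height as the red one
- grey_tip (a point): end of the grey lever, mid-height, 55 mm from its pivot
- pill_jar: small amber jar with white lid, 40 mm across, 65 mm tall, stands beside the box's left end. Loose bystander; origin at the centre of its underside
- dose_cup: small white open cup, 36 mm across, 35 mm tall, stands in front of the box's deck half. Loose bystander; origin at the centre of its underside
- sanitiser: white bottle with blue cap, 68 mm across, 150 mm tall, at the back left. Loose bystander; origin at the centre of its underside
- supplement_a: white bottle, blue label and cap, 56 mm across, 120 mm tall, on the right. Loose bystander; origin at the centre of its underside
- supplement_b: white bottle, orange label, white cap, 56 mm across, 120 mm tall, at the back right. Loose bystander; origin at the centre of its underside
- glove_box: paper-white carton 120 x 240 x 70 mm (its x, y, z), on the left. Loose bystander; origin at the centre of its underside
- pill_organiser: clear divided tray with pills, 200 x 140 x 25 mm, on the right. Loose bystander; origin at the centre of its underside
There are look-alikes about, which are no part of the job. Several things have the shape of the cover; the one meant has the colours described above.

How it is judged:
On the way, in this order (a step that is already met when the one before it is completed fails the run):
1. the cover is slid fully aside, within 17 mm of the gauge block, flat on its runners, while the red valve is still open (y of cover in the frame of box below -0.09 m and z of cover in the frame of box below 0.076 m and value of joint red_lever below 0.6 rad), for 0.2 s.
2. the red lever is pushed shut (value of joint red_lever above 1.4 rad), for 0.2 s.
At the end, for the whole second after the job is handed in: The cover lies flat on its runners within 17 mm of the gauge block, at rest; the red lever is within 10 degrees of fully shut (over 1.40 rad); the grey lever is where it was (tip within 20 mm) (y of cover in the frame of box below -0.09 m and z of cover in the frame of box below 0.076 m and value of joint red_lever above 1.4 rad and linear speed of cover below 0.01 m/s and distance of grey_tip from where it was at the start of the episode below 0.02 m); the robot touches nothing.
It fails at once if the cover is lifted (more than 10 mm) or tipped off its runners (z of cover in the frame of box above 0.08 m or angle between cover's own z axis and vertical above 0.15 rad).
It fails at once if the grey lever is turned (its tip moves more than 20 mm) (distance of grey_tip from where it was at the start of the episode above 0.02 m).
It fails at once if a bystander is moved more than 20 mm, lifted or knocked over (distance of any of pill_jar, dose_cup, sanitiser, supplement_a, supplement_b, glove_box, pill_organiser from where it was at the start of the episode above 0.02 m or angle between any of pill_jar, dose_cup, sanitiser, supplement_a, supplement_b, glove_box, pill_organiser's own z axis and vertical above 0.3 rad).
It also fails if it takes over 45 s, if anything falls off the work surface, if the arm or the gripper's body presses on something with over 40 N, if the wrist force passes 120 N, or if a joint passes its speed limit or range.

### The arm

A 6-joint arm with a two-finger parallel gripper is mounted at the origin on the work surface. World frame = base frame: x ahead of the robot, y to its left, z up, the work surface at z = 0. Lengths are in m, angles in rad, forces in N, time in s.
With the tool pointing down it reaches from about 0.3 to 0.875 m from the base axis. Payload 6.4 kg.
Tool frame: the origin (TCP) lies between the finger pads; the fingertips stand 8 mm ahead of it and the grasp point (between the pads) lies 11 mm behind it; z points along the fingers, y is the direction in which the jaws open and shut (so a half turn about z gives the same grasp; the last joint's range is limited). The gripper opens to 85 mm and grips with 20 to 120 N. Pads are 22 mm wide; open, the fingers measure 114 mm over their backs; the gripper's body (76 mm by 85 mm) begins 54 mm behind the grasp point. The pads swing forward as they close: fully open they stand 13 mm farther back than shut.
Start: joints at [1.121, 0.181, 1.607, -0, 1.354, -0.206], TCP at [0.139, 0.558, 0.239] pointing down, gripper open.
Joint ranges: [-2.99, 2.99], [-0.89, 2.07], [0.3, 2.58], [-1.14, 4.28], [0, 2.63], [-3.12, 3.12]. Speed limits (rad/s): [2.57, 2.57, 3.01, 3.14, 3.14, 3.14].

### API

Orientations are given as a unit quaternion [w, x, y, z].
In Python, from bench import monitor, viewer, workorder, spotter gives the robot as it stands. The module is installed in compiled form; this text tells all that it offers.
- The arm moves only by the tool move_arm, never from a script. Its argument "motion" is a list of rows, each a list of 3 entries, a list of its own where there are three numbers: the shift along the tool's x, y, z in units of 60 mm (1.0 is 60 mm), then the turn, a rotation vector about the tool's x, y, z in units of 8 degrees (1.0 is 8 degrees), then the opening in per cent of the stroke, from 0 (shut) to 100 (fully open). In form: [[[dx, dy, dz], [rx, ry, rz], grip], ...]. A call has 1 to 10 rows; each row is the pose to reach, as a shift and turn from the pose commanded when the call began, along the tool's axes at that moment; what a row does not reach only later rows make up. A row lasts 1/8 s, in which the tool goes at most 62.5 mm and 10.7 degrees, less where a joint would pass 70% of its speed; a pose out of reach is approached as far as the arm can. A call with a gripper value outside its range is refused whole. The fingers move at their own pace and stop on an object; the grip force is fixed at half the most. Time passes only in rows, so rows that repeat a pose let the fingers close. It gives the time, the measured TCP pose, the force and the opening at its end, in the units of the state.
- monitor.get_obs(): the state, without advancing time (a new reading comes with each control period).
- viewer.camera(name): name is "scene" or "top" or "wrist"; returns the picture (400x640x3 uint8, blue, green, red); there is no depth.
- viewer.calibration(name): a dict with "fovy" (degrees; the focal length in pixels is half the picture's height over the tangent of half this angle, whatever the lens; pixels are square), "cx", "cy" (the principal point, pixels), "extrinsics" (4x4, takes a point from camera to world coordinates). Camera axes: x right, y down, z forward; pixel columns grow to the right and rows downward; lengths in m; the calibration is good to about 2 mm. A picture is of the moment at which its call begins: read the wrist's pose just before it. calibration takes no time and is no camera call; for the wrist camera it gives the pose at the moment of the call.
- workorder.hand_in(): hands the job in, once; it reports no verdict.
Trained networks look in the newest picture that a camera, given by its name, has taken for a name from the list of things; names that differ only in an ending like _2 or _b are one class to them, and where a whole thing is asked for, a point or a joint stands for the part that bears it (a point fixed in the world has none). Each returns a list of dicts, best first, with "score" (0 to 1); they miss things now and then, are a little off and sometimes report something else, mostly with a low value. They report only what shows in the picture. A call takes as long as a camera call. They do not tell look-alikes from the thing itself.
- spotter.search_frame(camera, name): "centre" ([column, row] as shares, 0 to 1, of the picture: columns of its width, rows of its height, amid what is visible of it).
- spotter.outline_of(camera, name): "region" (400x640 bool, what is visible of it) and "centre" ([column, row] as shares, 0 to 1, of the picture: columns of its width, rows of its height, amid what is visible of it).
The state is a dict: "time_s": time; "q": joint angles; "dq": joint speeds; "joint_efforts": joint torques, N m; "eef_pos": TCP position; "eef_rot": TCP orientation; "wrist_force": force on the tool from outside, world axes, zero at the start; "torque": the same for the moment, N m; "opening": opening from 0.0 (shut) to 1.0 (fully open).
Only numpy, scipy, OpenCV 4.12 (cv2) and the standard library are available. Lean on these libraries where they do the work, as an engineer would, in place of code of your own. Each camera call takes 0.05 s, during which the arm holds its last target. There are 200 camera calls.

## Working session

There is one attempt and no reset: what is moved stays moved. The work goes in short steps, Python scripts to look and compute and a tool call to move; the robot and the scene stay as the last step left them, time stands still between calls to the robot, and variables do not carry over. Pictures are saved under pics/ and viewed, about 8 in all and at most 12, crops included, and the job is handed in when it is done.

Besides the shell and the picture viewer there is one more tool, called after "Emit:" in YAML: its name, and indented under it one key for each argument. move_arm: Moves the arm, as the interface text tells. Its arguments: {"type":"object","properties":{"motion":{"type":"array","items":{"type":"array"}}},"required":["motion"]}

```bash
mkdir -p pics
cat > h.py <<'E'
import numpy as np, cv2
from bench import monitor, viewer, workorder, spotter
def cal(n):
    c=viewer.calibration(n); f=200/np.tan(np.radians(c['fovy'])/2)
    return f,c['cx'],c['cy'],np.array(c['extrinsics'])
def ray(n,u,v,c=None):
    f,cx,cy,E=c or cal(n); d=E[:3,:3]@np.array([(u-cx)/f,(v-cy)/f,1]); return E[:3,3],d/np.linalg.norm(d)
def atz(n,u,v,z,c=None):
    o,d=ray(n,u,v,c); return o+d*(z-o[2])/d[2]
def tri(rs):
    A=sum(np.eye(3)-np.outer(d,d) for o,d in rs); b=sum((np.eye(3)-np.outer(d,d))@o for o,d in rs); return np.linalg.solve(A,b)
def proj(n,P,c=None):
    f,cx,cy,E=c or cal(n); p=np.linalg.inv(E)@np.append(P,1); return np.array([cx+f*p[0]/p[2],cy+f*p[1]/p[2]])
E
python3 - <<'E'
from h import *
np.set_printoptions(precision=4,suppress=True)
o=monitor.get_obs();print(o['time_s'],o['eef_pos'],o['eef_rot'])
for n in ['top','scene']:
    im=viewer.camera(n);cv2.imwrite(f'pics/{n}0.png',im)
    for k in ['cover','cover_rib','box','stop','pill_jar','dose_cup','sanitiser','supplement_a','glove_box','pill_organiser']:
        print(n,k,[(round(r['score'],2),np.round(np.array(r['centre'])*[640,400],1).tolist()) for r in spotter.search_frame(n,k)][:4])
    print(cal(n))
E
```

```text
0.0 [0.1385 0.5575 0.2384] [-0.0003  0.1216  0.9926 -0.0008]
top cover [(0.78, [395.9, 262.8]), (0.67, [307.6, 173.5]), (0.64, [256.9, 259.3])]
top cover_rib [(0.96, [309.8, 173.5]), (0.79, [257.6, 256.4]), (0.74, [390.2, 263.9]), (0.24, [454.8, 156.4])]
top box [(0.92, [366.5, 166.3])]
top stop [(0.96, [367.6, 167.2]), (0.42, [305.6, 170.5])]
top pill_jar [(0.62, [249.1, 186.3]), (0.2, [481.3, 236.3])]
top dose_cup [(0.42, [384.9, 212.9])]
top sanitiser [(0.55, [187.3, 136.6])]
top supplement_a [(0.64, [455.4, 155.3]), (0.54, [459.0, 186.3])]
top glove_box [(0.95, [141.2, 210.6])]
top pill_organiser [(0.63, [481.8, 234.9])]
(np.float64(385.17941685935955), 314.7536369990536, 206.7759861853734, array([[ 0.0132, -0.9993,  0.0349,  0.4269],
       [-0.9999, -0.013 ,  0.0064, -0.0011],
       [-0.006 , -0.035 , -0.9994,  1.2813],
       [ 0.    ,  0.    ,  0.    ,  1.    ]]))
scene cover [(0.98, [335.1, 229.9]), (0.86, [263.6, 171.4]), (0.78, [393.9, 185.1])]
scene cover_rib [(0.88, [336.9, 233.1]), (0.73, [264.6, 170.8]), (0.72, [275.0, 245.4]), (0.71, [397.1, 183.5])]
scene box [(0.85, [273.1, 246.3])]
scene stop [(0.73, [273.5, 241.7])]
scene pill_jar [(0.63, [398.6, 235.7])]
scene dose_cup [(0.49, [259.6, 200.9]), (0.29, [172.1, 237.3])]
scene sanitiser [(0.59, [477.6, 281.3])]
scene supplement_a [(0.87, [170.4, 235.6]), (0.77, [180.6, 212.2])]
scene glove_box [(0.65, [521.8, 223.7])]
scene pill_organiser [(0.8, [170.6, 181.3])]
(np.float64(504.38655846389605), 331.67146244417336, 202.25299798228048, array([[-0.1394,  0.7343, -0.6644,  1.4739],
       [ 0.9902,  0.095 , -0.1027,  0.1558],
       [-0.0123, -0.6721, -0.7403,  1.1927],
       [ 0.    ,  0.    ,  0.    ,  1.    ]]))
```

Run:
```python
import cv2
a=cv2.imread('pics/top0.png');b=cv2.imread('pics/scene0.png')
cv2.imwrite('pics/top0c.png',cv2.resize(a[110:310,120:500],None,fx=2.1,fy=2.1,interpolation=cv2.INTER_CUBIC))
cv2.imwrite('pics/box0.png',cv2.resize(a[125:225,240:440],None,fx=4,fy=4,interpolation=cv2.INTER_CUBIC))
```

```text
(no output)
```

View pics/top0c.png

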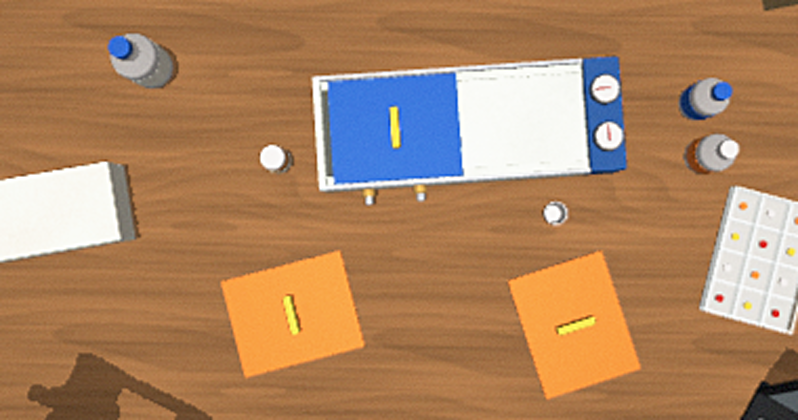

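View pics/box0.png

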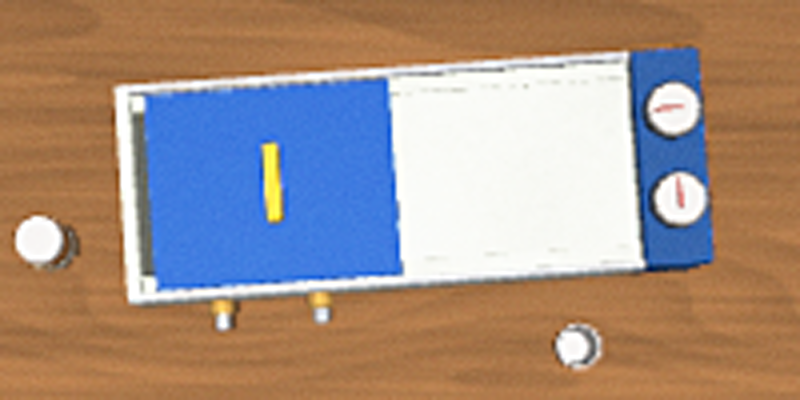

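View pics/scene0.png

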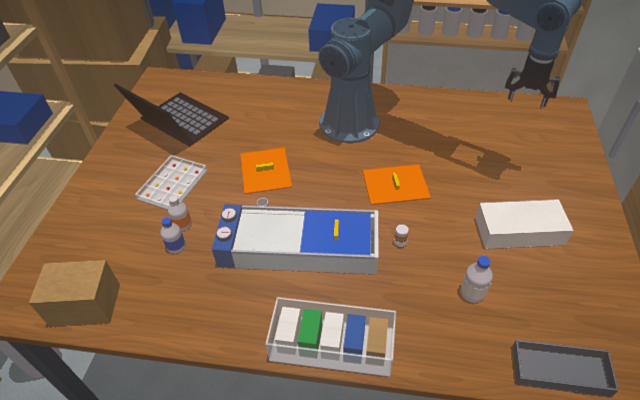

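The top view shows the blue cover with its yellow rib on the white box at about (308,173). The look-alikes are orange covers at (257,259) and (391,264), lying on the table. I choose the blue one; the close crop confirms it, with the gauges at the right end and the well gap at the left. The jar is at (249,186) and the dose cup at (384,212).

```bash
cat > m.py <<'E'
from h import *
np.set_printoptions(precision=4,suppress=True)
def blob(im,box,lo=(18,120,120),hi=(35,255,255)):
    u0,v0,u1,v1=box; m=cv2.inRange(cv2.cvtColor(im[v0:v1,u0:u1],cv2.COLOR_BGR2HSV),lo,hi)
    n,l,s,c=cv2.connectedComponentsWithStats(m); i=1+np.argmax(s[1:,4]); return c[i]+[u0,v0],l==i,s[i]
E
python3 - <<'E'
from m import *
a=cv2.imread('pics/top0.png');b=cv2.imread('pics/scene0.png')
pt,mt,_=blob(a,(290,150,330,185)); ps,ms,_=blob(b,(320,215,355,245))
print(pt,ps,'tri',tri([ray('top',*pt),ray('scene',*ps)]),'at .09',atz('top',*pt,.095)) 
cr=lambda x,y:(240+x/4,125+y/4)
C=[atz('top',*cr(x,y),z) for x,y,z in[(115,88,.08),(130,303,.08),(697,47,.085),(713,265,.085)]]
print(np.array(C))
C=[c[:2] for c in C]
L=(C[0]+C[1])/2;R=(C[2]+C[3])/2
print('len',np.linalg.norm(L-R),'wid',np.linalg.norm(C[0]-C[1]),np.linalg.norm(C[2]-C[3]))
d=(L-R)/np.linalg.norm(L-R);yaw=np.arctan2(-d[0],d[1]); 
O=(L+R)/2+ d*(.458/2-.2)*1; 
print('yaw deg',np.degrees(yaw),'origin',O, 'y dir',d)
X=np.array([d[1],-d[0]])
# edge angle via other edges
for p,q in((1,0),(3,2)): e=C[q]-C[p]; print('end edge yaw',np.degrees(np.arctan2(e[1],e[0])))
for n,im in(('top',a),('scene',b)):
  for (x,y,z) in[(.085,.2,.08),(-.085,.2,.08),(.085,-.258,.085),(-.085,-.258,.085)]:
    P=np.append(O+x*X+y*d,z); print(n,(x,y),proj(n,P))
r=atz('top',*pt,.092)[:2]-O; print('rib box xy',r@X,r@d)
o=monitor.get_obs(); 
from scipy.spatial.transform import Rotation as Ro
w,x,y,z=o['eef_rot'];print(Ro.from_quat([x,y,z,w]).as_matrix())
E
```

```text
[307.6812 169.913 ] [335.7571 229.2571] tri [0.5831 0.0292 0.0883] at .09 [0.5821 0.0299 0.095 ]
[[ 0.6548  0.1535  0.08  ]
 [ 0.486   0.1389  0.08  ]
 [ 0.6915 -0.3012  0.085 ]
 [ 0.5211 -0.3143  0.085 ]]
len 0.4554149418139227 wid 0.16943775945347989 0.17089255518824464
yaw deg 4.525323424126006 origin [ 0.586  -0.0519] y dir [-0.0789  0.9969]
end edge yaw 4.962997741574406
end edge yaw 4.402636201716882
top (0.085, 0.2) [268.5395 146.9241]
top (-0.085, 0.2) [271.8864 200.8814]
top (0.085, -0.258) [414.6156 136.8679]
top (-0.085, -0.258) [418.7135 191.0757]
scene (0.085, 0.2) [378.243  256.2381]
scene (-0.085, 0.2) [378.1815 209.2987]
scene (0.085, -0.258) [211.3682 248.1445]
scene (-0.085, -0.258) [223.9763 202.42  ]
rib box xy 0.002909366682638625 0.08187587114053538
[[-0.9704  0.2414 -0.    ]
 [ 0.2414  0.9704  0.    ]
 [ 0.      0.     -1.    ]]
```

Emit:
move_arm:
  motion:
    - [[-0.9,-0.62,0],[0,0,-0.5],0]
    - [[-1.8,-1.24,0],[0,0,-1],0]
    - [[-2.7,-1.86,0],[0,0,-1.5],0]
    - [[-3.6,-2.48,0],[0,0,-2],0]
    - [[-4.5,-3.1,0],[0,0,-2.33],0]
    - [[-5.4,-3.72,0],[0,0,-2.33],0]
    - [[-6.3,-4.34,0],[0,0,-2.33],0]
    - [[-7.2,-4.96,0],[0,0,-2.33],0]
    - [[-8.1,-5.56,0],[0,0,-2.33],0]
    - [[-9.13,-6.22,0],[0,0,-2.33],0]

```text
time_s: 2.35
eef_pos: [0.5557, 0.0895, 0.2395]
eef_rot: [0.0, -0.041, 0.999, 0.0]
wrist_force: [1.3, 0.1, 1.1]
opening: -0.003
```

Emit:
move_arm:
  motion:
    - [[0,0,0],[0,0,0],0]
    - [[0,0,0],[0,0,0],0]

```text
time_s: 2.6
eef_pos: [0.554, 0.0914, 0.2389]
eef_rot: [-0.001, -0.04, 0.999, 0.0]
wrist_force: [-0.0, 0.7, -0.6]
opening: 0.001
```

Emit:
move_arm:
  motion:
    - [[-0.39,-0.51,0.5],[0,0,0],0]
    - [[-0.39,-0.51,1.2],[0,0,0],0]
    - [[-0.39,-0.51,1.65],[0,0,0],0]
    - [[-0.39,-0.51,1.65],[0,0,0],0]
    - [[-0.39,-0.51,1.65],[0,0,0],0]

```text
time_s: 3.22
eef_pos: [0.5807, 0.0637, 0.1418]
eef_rot: [0.001, -0.041, 0.999, -0.0]
wrist_force: [0.5, -0.5, 0.9]
opening: -0.0
```

Run:
```python
from m import *
print(monitor.get_obs()['eef_pos'])
w=viewer.camera('wrist');t=viewer.camera('scene');P=viewer.camera('top')
z=lambda im,b:cv2.resize(im[b[1]:b[3],b[0]:b[2]],(400,300),interpolation=cv2.INTER_CUBIC)
cv2.imwrite('pics/a1.png',np.vstack([np.hstack([z(w,(0,0,640,400)),z(t,(290,170,410,260))]),np.hstack([z(P,(240,120,360,210)),z(t,(0,0,640,400))])]))
o=monitor.get_obs()['eef_pos']
for d in(0,.008,.021): print(proj('scene',o-[0,0,d]))
```

```text
[0.5807 0.0637 0.1418]
[348.3256 217.5222]
[348.2903 219.4135]
[348.2336 222.4526]
```

View pics/a1.png

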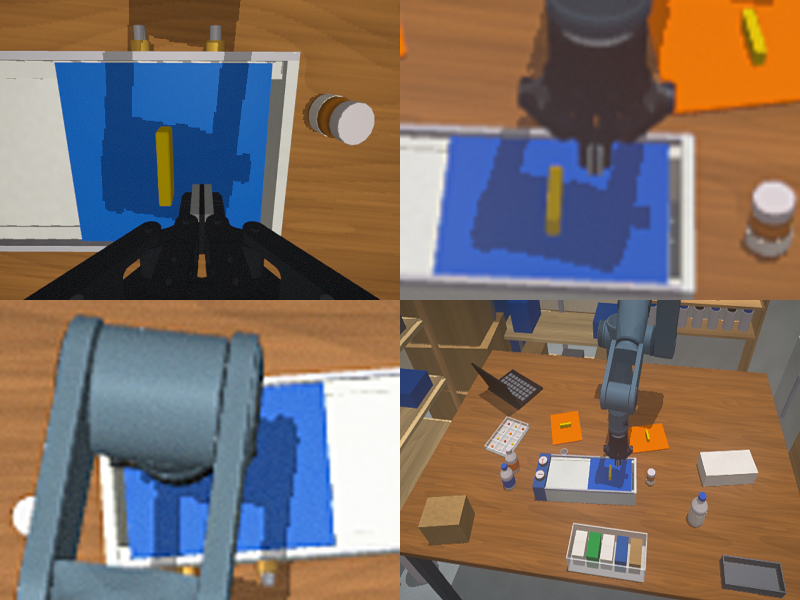

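Emit:
move_arm:
  motion:
    - [[0,0,0.4],[0,0,0],0]
    - [[0,0,0.7],[0,0,0],0]
    - [[0,0,0.85],[0,0,0],0]
    - [[0,0,0.85],[0,0,0],0]
    - [[0,-0.15,0.85],[0,0,0],0]
    - [[0,-0.25,0.85],[0,0,0],0]
    - [[0,-0.4,0.85],[0,0,0],0]
    - [[0,-0.6,0.85],[0,0,0],0]

```text
time_s: 4.38
eef_pos: [0.5836, 0.0264, 0.0898]
eef_rot: [0.0, -0.041, 0.999, 0.0]
wrist_force: [-0.3, 1.6, 1.3]
opening: 0.002
```

Emit:
move_arm:
  motion:
    - [[0,-0.3,0],[0,0,0],0]
    - [[0,-0.6,0],[0,0,0],0]
    - [[0,-0.9,0],[0,0,0],0]
    - [[0,-1.2,0],[0,0,0],0]
    - [[0,-1.5,0],[0,0,0],0]
    - [[0,-1.8,0],[0,0,0],0]
    - [[0,-2.1,0],[0,0,0],0]
    - [[0,-2.35,0],[0,0,0],0]
    - [[0,-2.5,0],[0,0,0],0]
    - [[0,-2.6,0],[0,0,0],0]

```text
time_s: 5.62
eef_pos: [0.5959, -0.1291, 0.0892]
eef_rot: [-0.0, -0.041, 0.999, 0.0]
wrist_force: [-0.2, 2.5, 1.4]
opening: -0.004
```

Emit:
move_arm:
  motion:
    - [[0,-0.05,0],[0,0,0],0]
    - [[0,-0.1,0],[0,0,0],0]
    - [[0,-0.15,0],[0,0,0],0]
    - [[0,-0.2,0],[0,0,0],0]
    - [[0,-0.2,0],[0,0,0],0]

```text
time_s: 6.25
eef_pos: [0.5962, -0.139, 0.0892]
eef_rot: [-0.001, -0.041, 0.999, 0.001]
wrist_force: [-2.2, 7.9, 5.3]
opening: 0.001
```

Emit:
move_arm:
  motion:
    - [[0,0.2,0],[0,0,0],0]
    - [[0,0.4,-0.1],[0,0,0],0]
    - [[0,0.4,-1],[0,0,0],0]
    - [[0,1.2,-2],[0,0,0],0]
    - [[0,2.1,-2.6],[0,0,0],0]
    - [[0,2.9,-2.6],[0,0,0],0]
    - [[0,3.0,-2.6],[0,0,0],0]
    - [[0,3.0,-2.6],[0,0,0],0]
    - [[0,3.0,-2.6],[0,0,0],0]

```text
time_s: 7.38
eef_pos: [0.5821, 0.0377, 0.2447]
eef_rot: [-0.001, -0.04, 0.999, -0.0]
wrist_force: [0.1, -0.4, 0.2]
opening: -0.001
```

Run:
```python
from m import *
print(monitor.get_obs()['eef_pos'])
c=cal('wrist');w=viewer.camera('wrist');t=viewer.camera('scene');cv2.imwrite('pics/w2.png',w);cv2.imwrite('pics/s2.png',t)
np.save('w2.npy',np.append(c[3].ravel(),c[:3]))
for n in('wrist','scene'):
  for k in('red_pivot','red_tip','grey_pivot','grey_tip','cover_rib'):
    print(n,k,[(round(r['score'],2),np.round(np.array(r['centre'])*[640,400],1).tolist()) for r in spotter.search_frame(n,k)][:3])
O=np.array([.586,-.052]);d=np.array([-.08,.9968]);X=np.array([d[1],-d[0]])
for n,q in(('wrist',c),('scene',None)):
  for y in(.05,.13): 
    for x in(.015,-.04): print(n,x,y,proj(n,np.append(O+x*X+y*d,.055),q))
v=np.zeros((480,800,3),np.uint8); v[:400,:640]=w
cv2.imwrite('pics/w2v.png',np.vstack([cv2.resize(w,(560,350)),cv2.resize(t[190:280,200:400],(560,250),interpolation=cv2.INTER_CUBIC)]))
```

```text
[0.5821 0.0377 0.2447]
wrist red_pivot [(0.86, [286.0, 167.5]), (0.3, [505.9, 142.6])]
wrist red_tip [(0.71, [284.1, 165.8])]
wrist grey_pivot [(0.86, [361.4, 162.7])]
wrist grey_tip [(0.88, [368.0, 167.0]), (0.49, [360.5, 162.7])]
wrist cover_rib [(0.79, [109.0, 171.5])]
scene red_pivot [(0.65, [325.0, 239.2]), (0.16, [325.2, 234.5])]
scene red_tip []
scene grey_pivot [(0.47, [352.7, 247.6])]
scene grey_tip [(0.43, [356.4, 237.3])]
scene cover_rib [(0.97, [395.1, 184.9]), (0.78, [266.3, 171.6]), (0.75, [269.5, 232.1])]
wrist 0.015 0.05 [282.4298 187.5608]
wrist -0.04 0.05 [280.3878 130.2829]
wrist 0.015 0.13 [364.4712 187.5077]
wrist -0.04 0.13 [366.5079 130.2206]
scene 0.015 0.05 [325.0459 239.3035]
scene -0.04 0.05 [326.3324 224.497 ]
scene 0.015 0.13 [353.054  240.4149]
scene -0.04 0.13 [353.6434 225.5409]
```

View pics/w2v.png

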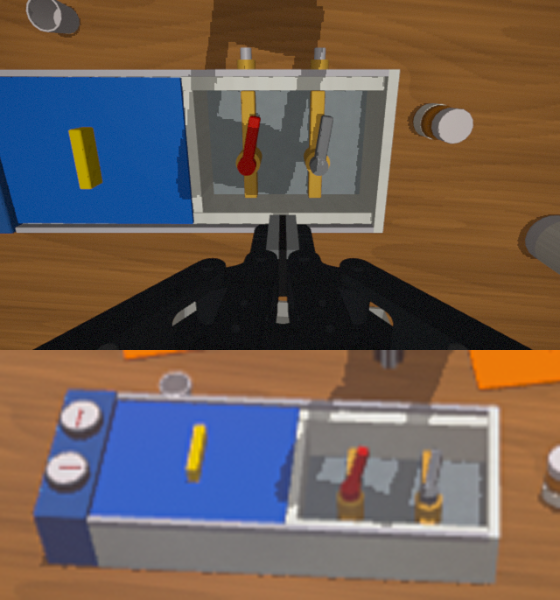

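The view shows the cover against the gauge block and both valves uncovered. The red lever has its hub at wrist (282,185) and tip at (289,133), so it is at y +50 mm and about 0.2 rad. The grey lever is at (364,185). Both hubs fit my box frame within 3 px, so I descend on the -y side of the red lever.

Emit:
move_arm:
  motion:
    - [[0.2,-0.6,0.4],[0,0,0],0]
    - [[0.42,-1.16,0.9],[0,0,0],0]
    - [[0.42,-1.16,1.5],[0,0,0],0]
    - [[0.42,-1.16,2.0],[0,0,0],0]
    - [[0.42,-1.16,2.4],[0,0,0],0]
    - [[0.42,-1.16,2.7],[0,0,0],0]
    - [[0.42,-1.16,2.9],[0,0,0],0]
    - [[0.42,-1.16,3.05],[0,0,0],0]
    - [[0.42,-1.16,3.14],[0,0,0],0]
    - [[0.42,-1.16,3.14],[0,0,0],0]

```text
time_s: 9.22
eef_pos: [0.5629, -0.0326, 0.0569]
eef_rot: [0.0, -0.041, 0.999, -0.0]
wrist_force: [0.9, 1.1, -0.2]
opening: 0.0
```

Emit:
move_arm:
  motion:
    - [[0.02,0.28,0],[0,0,0],0]
    - [[0.05,0.42,0],[0,0,0],0]
    - [[0.05,0.55,0],[0,0,0],0]
    - [[0.02,0.68,0],[0,0,0],0]
    - [[-0.03,0.8,0],[0,0,0],0]
    - [[-0.09,0.88,0],[0,0,0],0]
    - [[-0.15,0.95,0],[0,0,0],0]
    - [[-0.22,1.02,0],[0,0,0],0]
    - [[-0.29,1.06,0],[0,0,0],0]
    - [[-0.29,1.06,0],[0,0,0],0]

```text
time_s: 10.48
eef_pos: [0.5752, 0.0327, 0.0568]
eef_rot: [0.0, -0.041, 0.999, 0.0]
wrist_force: [-0.5, 0.2, -0.2]
opening: -0.002
```

Emit:
move_arm:
  motion:
    - [[-0.04,0.02,0],[0,0,0],0]
    - [[-0.08,0.02,0],[0,0,0],0]
    - [[-0.08,0.02,0],[0,0,0],0]

```text
time_s: 10.85
eef_pos: [0.5787, 0.034, 0.0567]
eef_rot: [-0.001, -0.041, 0.999, 0.0]
wrist_force: [-4.9, -1.3, 2.2]
opening: 0.008
```

Emit:
move_arm:
  motion:
    - [[-0.04,0,0],[0,0,0],0]
    - [[-0.08,0,0],[0,0,0],0]
    - [[-0.08,0,0],[0,0,0],0]

```text
time_s: 11.22
eef_pos: [0.5792, 0.0341, 0.0562]
eef_rot: [-0.006, -0.041, 0.999, 0.0]
wrist_force: [-20.7, -3.7, 14.8]
opening: 0.002
```

Emit:
move_arm:
  motion:
    - [[0.2,0,0],[0,0,0],0]
    - [[0.45,0,0],[0,0,0],0]
    - [[0.45,0,-0.3],[0,0,0],0]
    - [[0.45,0,-1],[0,0,0],0]
    - [[0.45,0,-2],[0,0,0],0]
    - [[0.3,0,-3.1],[0,0,0],0]
    - [[0,0,-3.1],[0,0,0],0]
    - [[0,0,-3.1],[0,0,0],0]

```text
time_s: 12.22
eef_pos: [0.5865, 0.0341, 0.2458]
eef_rot: [0.003, -0.041, 0.999, -0.0]
wrist_force: [-0.5, -0.2, -0.6]
opening: 0.003
```

Run:
```python
from m import *
w=viewer.camera('wrist');t=viewer.camera('scene')
o=monitor.get_obs();print(o['time_s'],o['eef_pos'],o['wrist_force'])
cv2.imwrite('pics/w3v.png',np.vstack([cv2.resize(w,(560,350)),cv2.resize(t[190:280,200:400],(560,250),interpolation=cv2.INTER_CUBIC)]))
c,_,_=blob(t,(255,215,300,250));print('rib scene',c)
O=np.array([.586,-.052]);d=np.array([-.08,.9968]);X=np.array([d[1],-d[0]])
r=atz('scene',*c,.088)[:2]-O;print('rib box',r@X,r@d)
m=cv2.inRange(cv2.cvtColor(w,cv2.COLOR_BGR2HSV),(0,170,60),(6,255,255))|cv2.inRange(cv2.cvtColor(w,cv2.COLOR_BGR2HSV),(174,170,60),(180,255,255))
n,l,s,_=cv2.connectedComponentsWithStats(m);i=1+np.argmax(s[1:,4]);v,u=np.where(l==i)
p=[(atz('wrist',a,b,.06)[:2]-O) for a,b in zip(u,v)];p=np.array([(q@X,q@d) for q in p]);print('red extents box',p.min(0),p.max(0))
tip=p[p[:,1]>p[:,1].max()-.012].mean(0)-[.015,.05];print('angle',np.arctan2(tip[1],-tip[0]))
```

```text
12.325 [0.5841 0.0343 0.2428] [-0.4078 -0.4844 -0.0272]
rib scene [269.6951 226.378 ]
rib box 0.002209330914127571 -0.1077938689875734
red extents box [-0.0001  0.0413] [0.0215 0.1042]
angle 1.4856202946322086
```

View pics/w3v.png

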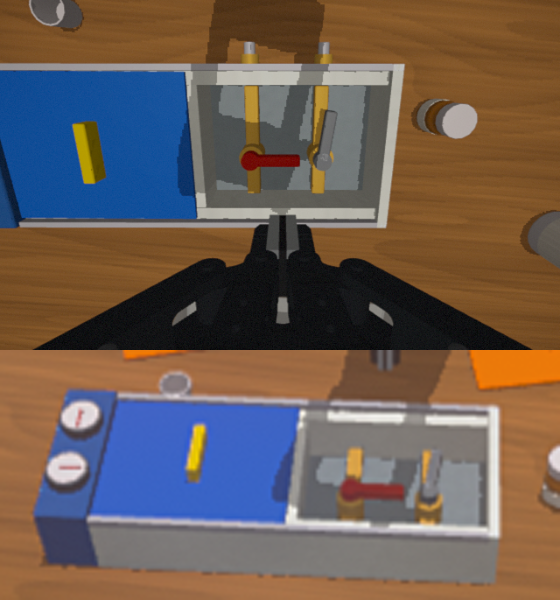

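The red lever now lies from about (250,160) to (298,160) in the view, parallel to the box's long edges. The grey lever and the cover are unmoved, so I hand in.

```bash
python3 -c "
from bench import workorder;print(workorder.hand_in())"
```

```text
the job is handed in; nothing more can be done
None
```

I slid the blue cover to the gauge end by its yellow rib, then pushed the red lever clockwise until it hit its stop. I backed the arm clear and handed the job in at about 12.3 s. The hand-in gives no verdict.

- **Cover:** in the last picture the rib is at box y −108 mm, against −107 mm for fully aside. The cover lies flat on its runners, and pushing it met the stop at about 8 N.
- **Red lever:** it met a firm stop, with about 20 N sideways on the wrist. By eye it lies parallel to the box, so fully shut. My colour measurement gave 1.49 rad rather than 1.57; I put this down to the bar's side face showing in the picture. It is still above the 1.40 needed.
- **Grey lever and other things:** the grey lever looks unmoved by eye; I did not measure its tip. The jar, the cup and the edge of the sanitiser bottle look unmoved in the final views. The other bystanders were out of those views and I did not re-check them.
- **Arm:** it ended clear above the box, with wrist force under 1 N.

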